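Set and lock the centring chuck at the long scale mark

ROBOT

A 7-joint arm with a two-finger parallel gripper is mounted at the origin on the work surface. World frame = base frame: x ahead of the robot, y to its left, z up, the work surface at z = 0. Lengths are in m, angles in rad, forces in N, time in s.
With the tool pointing down it reaches from about 0.35 to 0.9 m from the base axis. Payload 8.1 kg.
Tool frame: the origin (TCP) lies midway between the tips of the shut fingers; the grasp point (between the pads) lies arm.tcp_to_grasp behind it (arm.tcp_to_grasp is the distance from the TCP to the grasp point, in m); z points along the fingers, y is the line along which they close (so a half turn about z gives the same grasp; the last joint's range is limited). The gripper opens to 92 mm and grips with 3 to 60 N. Pads are 19 mm wide; open, the fingers measure 130 mm over their backs; the gripper's body (75 mm by 190 mm) begins 47 mm behind the grasp point.
Start: joints at [-1.359, 0.434, 0.025, 1.573, -0.012, 1.134, -0.075], TCP at [0.194, 0.594, 0.227] pointing down, gripper open.
Joint ranges: [-2.62, 2.62], [-0.44, 2.09], [-1.27, 1.32], [0.08, 2.57], [-1.32, 4.46], [0.12, 2], [-2.74, 2.74]. Speed limits (rad/s): [2.22, 2.22, 3.01, 3.01, 3.14, 3.14, 3.14].

INTERFACE

Orientations are given as a rotation vector (axis times angle).
In Python, from cell import observe, get_image, arm gives the robot as it stands. The module is installed in compiled form; this text tells all that it offers.
- The arm moves only by the tool drive_tool, never from a script. Its argument "steps" is a list of rows, each a list of 5 numbers: the closure, from 0 (fully open) to 1 (shut), then the shift along the world's x, y, z in mm, then the turn about the world's z in rad. In form: [[hand, x, y, z, roll], ...]. A call has 1 to 20 rows; each row shifts and turns the commanded pose from where the row before left it; what a row does not reach is not made up. A row lasts 1/12 s, in which the tool goes at most 41.7 mm and 7.16 degrees, less where a joint would pass 70% of its speed; a pose out of reach is approached as far as the arm can. A call with a gripper value outside its range is refused whole. The fingers move at their own pace and stop on an object; "grip_force" is the grip in N (left out, the last holds). Time passes only in rows, so rows that do not move let the fingers close. It gives the time, the measured TCP pose, the force, the opening and the grip force at its end, in the units of the state.
- observe(): the state, without advancing time (a new reading comes with each control period).
- get_image(name): name is "side" or "top" or "wrist"; returns a dict with "image" (400x640x3 uint8, red, green, blue), "vfov" (degrees; the focal length in pixels is half the picture's height over the tangent of half this angle, whatever the lens; pixels are square), "cx", "cy" (the principal point, pixels), "xyz" and "attitude" of the camera in the world. Camera axes: x right, y down, z forward; pixel columns grow to the right and rows downward; lengths in m; the calibration is good to about 2 mm. A picture is of the moment at which its call begins. There is no depth.
- arm.sign_off(): hands the job in; it is judged then, once.
The state is a dict: "clock": time; "joints": joint angles; "dq": joint speeds; "joint_efforts": joint torques, N m; "position": TCP position; "ee_rot": TCP orientation; "force": force on the tool from outside, world axes, zero at the start; "ft_torque": the same for the moment, N m; "width": opening from 0.0 (shut) to 1.0 (fully open); "gripper_force": force on a finger pad.
Only numpy, scipy, OpenCV 4.12 (cv2) and the standard library are available. Lean on these libraries where they do the work, as an engineer would, in place of code of your own. Each camera call takes 0.05 s, during which the arm holds its last target. There are 200 camera calls.

TASK

Set up the pottery centring chuck: with a fingertip push the tall black post of its ring lever round until the lever's pointer stands on the one long mark of the scale, then push the small lock lever on the chuck's side round, counter-clockwise seen from above, fully home against its stop pin. Only push, grip and lift nothing, leave the cup in the chuck and everything else on the table where it stands, and finish with the lever still on the mark and the robot clear.

Things in the scene. Friction and masses are not known exactly. Their poses are not given: they have to be found in the camera images.
- chuck: Centring chuck, fixed: grey base 122 mm in radius, 18 mm high, with a lug on its right side for the lock; on it a turning steel ring (radius 98 mm, top 34 mm above the table), a fixed top plate and three jaws, 66 mm high, that close on the middle as the ring turns. Origin on its vertical axis at table height, z up.
- scale: White band of dark marks on the rim of the chuck's base, outer radius 120 mm, top 20 mm above the table, fixed. Marks stand every 10 degrees; all are short (6 mm) but one, the long mark (15.5 mm long, 4 mm wide). Origin on the chuck's axis at table height; its level x axis goes out through the middle of the long mark.
- long_mark (a point): Middle of the long mark, 111 mm from the chuck's axis, 20 mm above the table.
- lever_post (a point): Middle of the upright black post (16 mm thick, 34 to 76 mm above the table; this point at 55 mm) on the ring lever's outer end, 142 mm from the chuck's axis. x axis: level, from the chuck's axis out through the post. Foot under it 23 mm wide; inward two rails with a 13 mm window showing the scale, and the pointer, on the same radius as the post. Pushing takes 3 to 5 N; it stays where left.
- lever_ring (a joint): Turn of the ring in rad, counter-clockwise seen from above positive; 0 to 1.6, starts between 0 and 0.3. The long mark always lies counter-clockwise from the start, 0.25 to 1.2 rad away, and never at an end stop.
- lock_post (a point): Middle of the upright black finger post at the end of the small lock lever: 12 mm in diameter, from 30 to 62 mm above the table, this point 48 mm above the table and 58 mm from the lock's pivot. The lock lever's flat bar is 10 mm wide, its top 30 mm above the table. Its x axis points level from the pivot out through the post.
- lock_pivot (a point): Point on the vertical pivot axis of the lock lever, at the height of lock_post, on a lug at the right side of the chuck, 140 mm from the chuck's axis.
- lock (a joint): Turn of the lock lever in rad, counter-clockwise seen from above positive. 0 = open, pointing straight away from the chuck; starts 0 to 0.25; 1.4 = locked, the bar against the small upright steel stop pin, lying alongside the chuck. Pushing the post takes about 2 to 3 N and it stays where it is left.
- cup: Terracotta tumbler without handle, 72 mm wide, 85 mm tall, standing loose on the middle of the chuck between its three jaws. Origin at the centre of its underside.
- jar: Amber glass jar with white cap, 62 mm wide, 75 mm tall, loose, standing just beyond the chuck on its right far side. Origin: centre of underside.
- tub: White plastic tub, 90 mm wide, 95 mm tall, loose, left of the chuck. Origin: centre of underside.
- rib: Wooden disc, 56 mm wide, 10 mm thick, lying loose beyond the chuck. Origin: centre of underside.
- brush_tub: White tub full of brushes, 92 mm wide, about 230 mm tall in all, on the right. Origin: centre of underside.
- bowl: Steel bowl, 150 mm wide, 65 mm tall, on the left. Origin: centre of underside.
- paddle: Wooden spatula lying flat at the right, near the robot. Origin: about its middle, on the table.
- glaze_pot: Closed blue can, 96 mm wide, 110 mm tall, on the right. Origin: centre of underside.

How it is judged:
On the way, in this order (a step that is already met when the one before it is completed fails the run):
1. the ring lever rests on the long mark (angle between the x axis of lever_post and the x axis of scale, either way round below 0.04 rad and velocity of joint lever_ring between -0.03 and 0.03 rad/s), for 0.2 s.
2. the lock lever is home at its stop (value of joint lock above 1.25 rad and angle between the x axis of lever_post and the x axis of scale, either way round below 0.04 rad), for 0.2 s.
At the end, for the whole second after the job is handed in: The lever's pointer is within 0.04 rad (2.3 degrees, about 4 mm on the scale) of the middle of the long mark, the lock lever is past 1.25 rad (stop at 1.4), both at rest (all of step 2 and velocity of joint lever_ring between -0.03 and 0.03 rad/s and velocity of joint lock between -0.03 and 0.03 rad/s); the robot touches nothing.
It fails at once if the cup in the chuck is moved more than 10 mm or lifted (distance of cup from where it was at the start of the episode above 0.01 m).
It fails at once if another loose thing on the table is moved more than 15 mm or lifted (distance of any of jar, tub, rib, brush_tub, bowl, paddle, glaze_pot from where it was at the start of the episode above 0.015 m).
It also fails if it takes over 64 s, if anything falls off the work surface, if the arm or the gripper's body presses on something with over 40 N, if the wrist force passes 120 N, or if a joint passes its speed limit or range.

## Working session

There is one attempt and no reset: what is moved stays moved. The work goes in short steps, Python scripts to look and compute and a tool call to move; the robot and the scene stay as the last step left them, time stands still between calls to the robot, and variables do not carry over. Pictures are saved under pics/ and viewed, at most 10 in all, crops included, and the job is handed in when it is done.

Besides the shell and the picture viewer there is one more tool, called as a command line: name --pt "numbers of a row" for each row, then --argument value for the rest. drive_tool: Moves the arm, as the interface text tells. Its arguments: {"type":"object","properties":{"steps":{"type":"array"},"grip_force":{"type":"number"}},"required":["steps"]}

```bash
mkdir -p pics; cat > h.py <<'E'
import numpy as np, cv2
from scipy.spatial.transform import Rotation as R
from cell import observe, get_image, arm
def snap(n,f):
    d=get_image(n); cv2.imwrite('pics/'+f,d['image'][:,:,::-1]); 
    c={k:np.array(v).tolist() for k,v in d.items() if k!='image'}
    import json; json.dump(c,open('pics/'+f+'.json','w')); return d,c
def Rm(c):
    a=np.array(c['attitude'],float)
    return a if a.shape==(3,3) else (R.from_rotvec(a) if a.size==3 else R.from_quat(a)).as_matrix()
def foc(c): return 200/np.tan(np.radians(c['vfov'])/2)
def ray(c,u,v,z):
    d=Rm(c)@np.array([(u-c['cx'])/foc(c),(v-c['cy'])/foc(c),1]); p=np.array(c['xyz']); return p+d*(z-p[2])/d[2]
def proj(c,P):
    q=Rm(c).T@(np.array(P)-c['xyz']); return q[:2]/q[2]*foc(c)+[c['cx'],c['cy']]
def load(f):
    import json; return json.load(open('pics/'+f+'.json'))
E
python3 - <<'E'
from h import *
for n in('top','side'):
    d,c=snap(n,n+'1.png'); print(c)
print(observe())
E
```

```text
{'vfov': 48.29583311224361, 'cx': 317.1916864352278, 'cy': 200.4474409730833, 'xyz': [0.3215258031696419, -0.027871019932357494, 1.2689835170288137], 'attitude': [-2.267554878797997, 1.9323898867451537, -0.20843570556401383]}
{'vfov': 44.10367584902784, 'cx': 321.6151703439411, 'cy': 201.80767694245304, 'xyz': [1.7580940436833699, -0.5858160630277581, 1.129229854593523], 'attitude': [-1.945190734075343, -1.252077892819634, 0.584489502742176]}
{'clock': 0.1, 'joints': array([-1.35858976,  0.43515392,  0.02499678,  1.57396809, -0.01161534,
        1.13401703, -0.07509879]), 'dq': array([-1.46620031e-04, -4.35991550e-03,  5.19548411e-04, -1.44455962e-03,
        2.46863843e-04,  9.99764300e-05,  7.53640719e-04]), 'joint_efforts': array([ 2.57985790e-03, -6.69122815e+01,  9.87453014e-01, -3.15144610e+01,
       -6.06441032e-02,  3.74428206e-02,  5.25322685e-05]), 'position': array([0.19343973, 0.59384307, 0.22603804]), 'ee_rot': array([-4.92590209e-01, -3.10263542e+00,  2.19547704e-03]), 'force': array([ 0.48711542,  0.57316169, -0.48962507]), 'ft_torque': array([ 0.09528975, -0.00888054, -0.04332774]), 'gripper_force': 0.0, 'width': 0.9993706700058594}
```

View pics/top1.png

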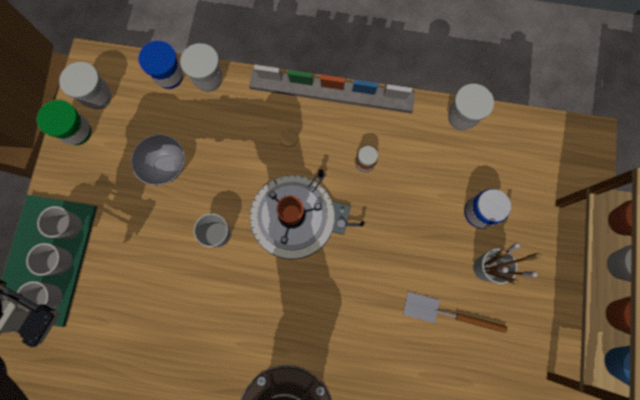

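View pics/side1.png

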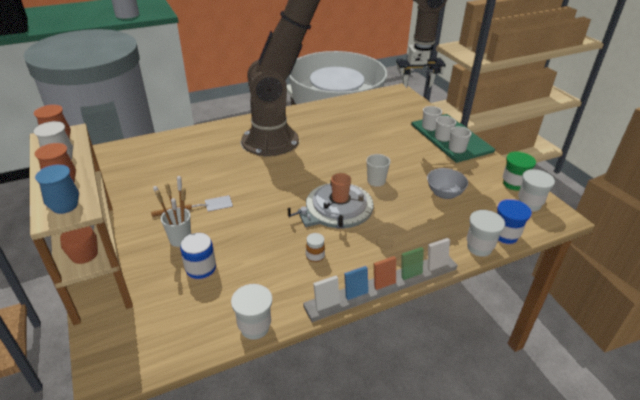

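```bash
python3 - <<'E'
from h import *
im=cv2.imread('pics/top1.png'); c=load('top1.png')
cv2.imwrite('pics/crop1.png',cv2.resize(im[140:270,235:395],None,fx=5,fy=4.6 and 5,interpolation=cv2.INTER_CUBIC)[:600])
for n,u,v,z in [('ctr',292,217,.02),('post',321,174,.07),('lock',362,223,.06),('jar',368,153,.075),('tub',211,228,.0),('rib',288,138,.01)]: print(n,ray(c,u,v,z).round(3))
E
```

```text
ctr [0.525 0.07  0.02 ]
post [0.649 0.007 0.07 ]
lock [ 0.532 -0.125  0.06 ]
jar [ 0.729 -0.113  0.075]
tub [0.46  0.296 0.   ]
rib [0.759 0.123 0.01 ]
```

View pics/crop1.png

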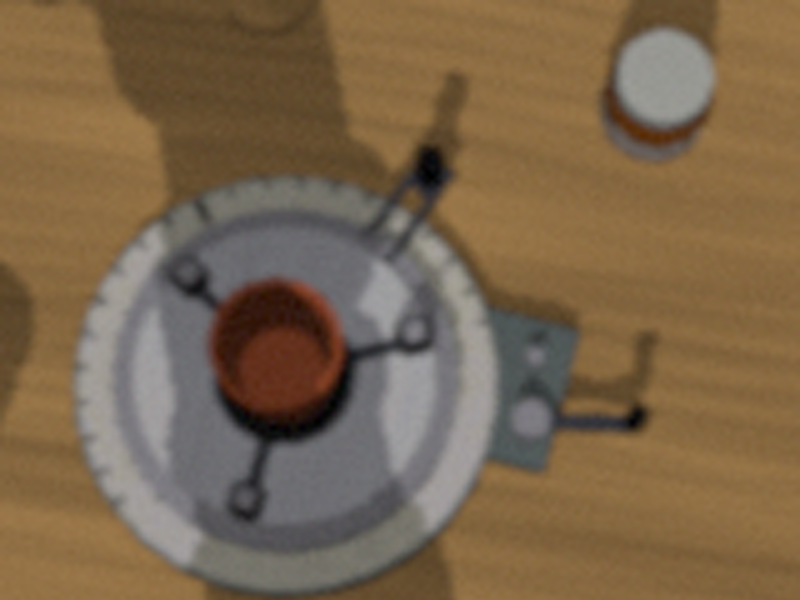

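```bash
python3 - <<'E'
from h import *
c=load('top1.png'); f=lambda x,y,z:ray(c,235+(x+.5)/5-.5,140+(y+.5)/5-.5,z)
C=f(288,387,.018); print('C',C, [np.linalg.norm((f(x,y,.018)-C)[:2]).round(3) for x,y in((77,387),(500,387),(288,177),(288,597))])
for n,x,y,z in [('mark',203,211,.02),('post',430,160,.076),('lockpost',640,413,.062),('lockpiv',532,415,.035),('pin',536,350,.045),('jar',664,78,.075)]:
    p=f(x,y,z); d=p-C; print(n,p.round(4),'r',np.hypot(*d[:2]).round(4),'ang',np.arctan2(d[1],d[0]).round(3))
print(arm.tcp_to_grasp, R.from_rotvec(observe()['ee_rot']).as_matrix().round(2))
d,w=snap('wrist','w0.png'); print(w, proj(w,observe()['position']))
E
```

```text
C [0.5251987  0.06982376 0.018     ] [np.float64(0.12), np.float64(0.121), np.float64(0.124), np.float64(0.119)]
mark [0.6186 0.1355 0.02  ] r 0.1142 ang 0.613
post [0.654  0.0092 0.076 ] r 0.1424 ang -0.44
lockpost [ 0.5344 -0.1264  0.062 ] r 0.1964 ang -1.524
lockpiv [ 0.5285 -0.069   0.035 ] r 0.1389 ang -1.547
pin [ 0.5635 -0.0655  0.045 ] r 0.1406 ang -1.295
jar [ 0.7222 -0.1126  0.075 ] r 0.2684 ang -0.747
0.0188 [[-0.95  0.31 -0.  ]
 [ 0.31  0.95 -0.  ]
 [-0.   -0.   -1.  ]]
{'vfov': 65.01922725399386, 'cx': 319.87357413591747, 'cy': 196.69658594137215, 'xyz': [0.12109320046331293, 0.6171995275505284, 0.3834504922946038], 'attitude': [2.3494077060386216, 1.7058395095990044, 0.2409385775560986]} [320.57338294 250.00380687]
```

drive_tool --pt "1 22 -31 0 -0.085" --pt "1 22 -31 0 -0.085" --pt "1 22 -31 0 -0.085" --pt "1 22 -31 0 -0.085" --pt "1 22 -31 0 -0.085" --pt "1 22 -31 0 -0.085" --pt "1 22 -31 0 -0.085" --pt "1 22 -31 0 -0.085" --pt "1 22 -31 0 -0.085" --pt "1 22 -31 0 -0.085" --pt "1 22 -31 0 -0.085" --pt "1 22 -31 0 -0.085" --pt "1 22 -31 0 -0.085" --pt "1 22 -31 0 -0.085" --pt "1 22 -31 0 -0.085" --pt "1 22 -31 0 -0.085" --pt "1 22 -31 0 -0.085" --pt "1 22 -31 0 -0.085" --pt "1 22 -31 0 -0.085" --pt "1 22 -31 0 -0.085"

```text
clock: 1.82
position: [0.6342, -0.0272, 0.2265]
ee_rot: [-2.659, -1.673, 0.0]
force: [0.6, 0.6, -0.7]
width: 0.004
gripper_force: 0.0
```

drive_tool --pt "1 0 0 0 0" --pt "1 0 0 0 0" --pt "1 0 0 0 0"

```text
clock: 2.07
position: [0.6332, -0.0254, 0.2261]
ee_rot: [-2.655, -1.678, 0.001]
force: [-0.3, 0.9, -0.2]
width: 0.003
gripper_force: 0.0
```

```bash
python3 - <<'E'
from h import *
d,w=snap('wrist','w1.png'); o=observe(); print(w['xyz'],o['clock'],o['position'],R.from_rotvec(o['ee_rot']).as_matrix().round(3).tolist(),o['width'],proj(w,o['position']))
for P in [(.5252,.0698,.018),(.6186,.1355,.02),(.654,.009,.076)]: print(proj(w,P))
E
```

```text
[0.6643202440366105, 0.0421368396783091, 0.38355950481549783] 2.1167 [ 0.63305819 -0.02449035  0.2263067 ] [[0.428, 0.904, -0.001], [0.904, -0.428, 0.001], [0.0, -0.001, -1.0]] 0.010493097032467367 [320.78082029 246.3510504 ]
[200.57189423 137.61533171]
[243.10740922  42.43264354]
[325.1758043  142.97146214]
```

View pics/w1.png

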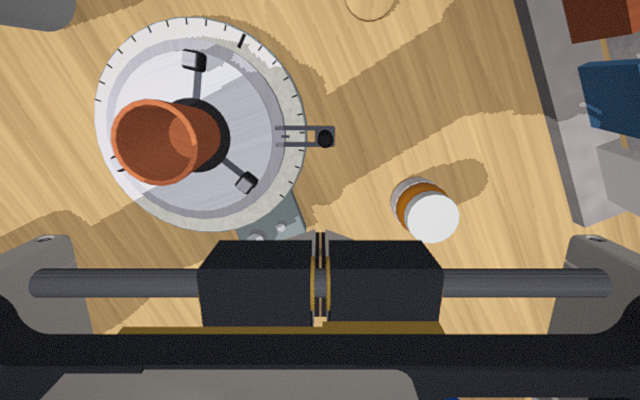

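drive_tool --pt "1 3 -1 -20 0" --pt "1 3 -1 -20 0" --pt "1 3 -2 -20 0" --pt "1 0 0 -20 0" --pt "1 0 0 -20 0" --pt "1 0 0 -20 0" --pt "1 0 0 -20 0" --pt "1 0 0 -14 0" --pt "1 0 0 -12 0" --pt "1 0 0 0 0" --pt "1 0 0 0 0" --pt "1 0 0 0 0"

```text
clock: 3.12
position: [0.6431, -0.0293, 0.0618]
ee_rot: [2.655, 1.678, 0.002]
force: [0.9, -0.2, -0.2]
width: 0.003
gripper_force: 0.0
```

```bash
python3 - <<'E'
from h import *
o=observe(); p=o['position']; C=np.array([.5252,.0698])
w=load('w1.png')
m=ray(w,241.5,40.5,.02)[:2]-C; q=ray(w,326,135,.076)[:2]-C
print(p,o['force'],'mark',np.hypot(*m),np.arctan2(m[1],m[0]),'post',np.hypot(*q),np.arctan2(q[1],q[0]))
# push arc: tool centre, 17.5 mm behind post, radius .148, lever angle a
for a in np.arange(-.44,.62,.06):
    r=np.array([np.cos(a),np.sin(a)]);t=np.array([-r[1],r[0]]); x=C+.148*r-.0175*t
    print(round(a,2),((x-p[:2])*1000).round(1))
E
```

```text
[ 0.64311871 -0.02932104  0.06177849] [ 0.88516037 -0.15131556 -0.18623955] mark 0.11506177575558482 0.632840121230859 post 0.14341256067363561 -0.3878150295900551
-0.44 [ 8.5 20.2]
-0.38 [13. 28.]
-0.32 [17.1 36. ]
-0.26 [20.6 44.2]
-0.2 [23.7 52.6]
-0.14 [26.2 61.1]
-0.08 [28.2 69.8]
-0.02 [29.7 78.7]
0.04 [30.7 87.6]
0.1 [31.1 96.5]
0.16 [ 31.  105.4]
0.22 [ 30.3 114.3]
0.28 [ 29.2 123.2]
0.34 [ 27.4 132. ]
0.4 [ 25.2 140.6]
0.46 [ 22.5 149.1]
0.52 [ 19.2 157.5]
0.58 [ 15.5 165.6]
```

drive_tool --pt "1 2 5 0 0" --pt "1 2 5 0 0" --pt "1 2 5 0 0" --pt "1 2.5 5.2 0 0" --pt "1 2.3 3.9 0 0.03" --pt "1 2.2 3.9 0 0.03" --pt "1 2.1 4 0 0.03" --pt "1 2 4 0 0.03" --pt "1 1.8 4.1 0 0.03" --pt "1 1.7 4.1 0 0.03" --pt "1 1.6 4.2 0 0.03" --pt "1 1.5 4.2 0 0.03" --pt "1 1.3 4.2 0 0.03" --pt "1 1.2 4.3 0 0.03" --pt "1 1 4.3 0 0.03" --pt "1 1 4.4 0 0.03" --pt "1 0.8 4.4 0 0.03" --pt "1 0.7 4.5 0 0.03" --pt "1 0.5 4.4 0 0.03" --pt "1 0.5 4.5 0 0.03"

```text
clock: 4.78
position: [0.6731, 0.0584, 0.0606]
ee_rot: [-2.177, -2.264, 0.0]
force: [2.2, -4.1, 0.9]
width: 0.002
gripper_force: 1.8
```

drive_tool --pt "1 0.2 4.4 0 0.03" --pt "1 0.2 4.5 0 0.03" --pt "1 0 4.4 0 0.03" --pt "1 -0.1 4.5 0 0.03" --pt "1 -0.3 4.4 0 0.03" --pt "1 -0.4 4.5 0 0.03" --pt "1 -0.5 4.4 0 0.03" --pt "1 -0.6 4.5 0 0.03" --pt "1 -0.9 4.4 0 0.03" --pt "1 -0.9 4.4 0 0.03" --pt "1 -1.1 4.3 0 0.03" --pt "1 -1.1 4.3 0 0.03" --pt "1 0 0 0 0" --pt "1 0 0 0 0"

```text
clock: 5.95
position: [0.6669, 0.1121, 0.0606]
ee_rot: [-1.739, -2.614, -0.0]
force: [-0.6, -0.3, 0.3]
width: 0.005
gripper_force: 0.0
```

```bash
python3 - <<'E'
from h import *
o=observe(); print(o['position'],o['force'],R.from_rotvec(o['ee_rot']).as_matrix()[:,0])
d,w=snap('wrist','w2.png'); im=cv2.imread('pics/w2.png')
for P in [(.5252,.0698,.018),(.6186,.1355,.02)]: print(proj(w,P))
cv2.imwrite('pics/w2c.png',cv2.resize(im[60:260,170:430],None,fx=3,fy=3,interpolation=cv2.INTER_CUBIC))
E
```

```text
[0.66693698 0.11212175 0.06060565] [-0.60305533 -0.34350962  0.34457767] [-0.38653053  0.92227518  0.00162255]
[100.27858753 199.38912557]
[265.70571877 163.4524961 ]
```

View pics/w2c.png

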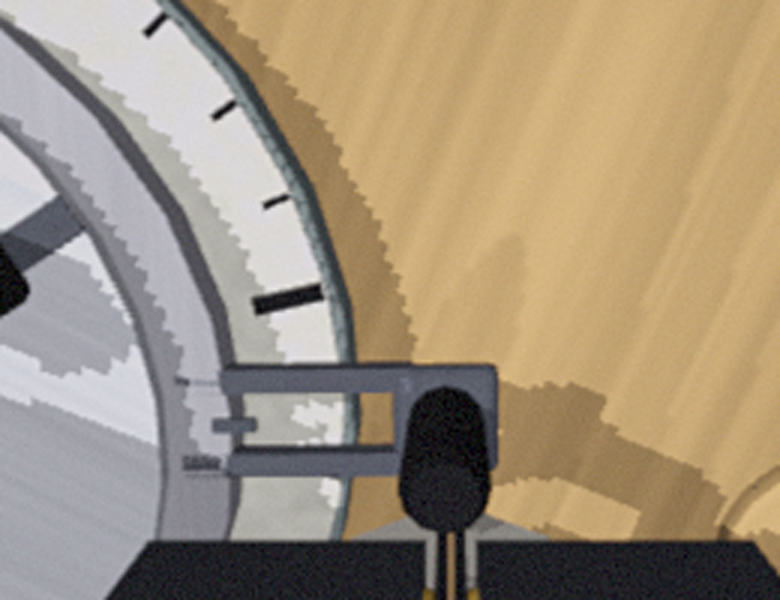

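```bash
python3 - <<'E'
from h import *
w=load('w2.png'); C=np.array([.5252,.0698]); o=observe()
for n,x,y,z in [('mark',288,299,.02),('mark out',322,291,.02),('mark in',255,307,.02),('ptr',235,425,.034),('ptr low',235,425,.028),('win',365,420,.034),('footfar',450,367,.034)]:
    p=ray(w,170+x/3-.33,60+y/3-.33,z)[:2]; d=p-C; print(n,p.round(4),np.hypot(*d).round(4),np.arctan2(d[1],d[0]).round(4))
tx=R.from_rotvec(o['ee_rot']).as_matrix()[:,0]; d=o['position'][:2]-C; print('tcp',np.hypot(*d),np.arctan2(d[1],d[0]))
E
```

```text
mark [0.6177 0.138 ] 0.1149 0.6353
mark out [0.6237 0.1423] 0.1223 0.6348
mark in [0.6118 0.1337] 0.1076 0.6354
ptr [0.6179 0.1125] 0.1021 0.4312
ptr low [0.6173 0.1102] 0.1006 0.4136
win [0.642  0.1237] 0.1287 0.4324
footfar [0.6537 0.1407] 0.1468 0.5038
tcp 0.14778970236562913 0.28865794778416926
```

drive_tool --pt "1 -0.8 2.7 0 0.019" --pt "1 -0.8 2.7 0 0.019" --pt "1 -0.9 2.6 0 0.019" --pt "1 -1 2.6 0 0.019" --pt "1 -1 2.6 0 0.019" --pt "1 -1.1 2.5 0 0.019" --pt "1 -1.2 2.5 0 0.019" --pt "1 -1.1 2.5 0 0.019" --pt "1 0 0 0 0" --pt "1 0 0 0 0" --pt "1 0 0 0 0"

```text
clock: 6.92
position: [0.6597, 0.1324, 0.0608]
ee_rot: [-1.537, -2.739, -0.001]
force: [-0.4, -0.4, 0.2]
width: 0.005
gripper_force: 0.2
```

```bash
python3 - <<'E'
from h import *
o=observe(); C=np.array([.5252,.0698]);d=o['position'][:2]-C; print(o['position'],o['force'],np.hypot(*d),np.arctan2(d[1],d[0]))
d,w=snap('wrist','w3.png'); im=cv2.imread('pics/w3.png')
cv2.imwrite('pics/w3c.png',cv2.resize(im[120:270,210:370],None,fx=4,fy=4,interpolation=cv2.INTER_CUBIC))
E
```

```text
[0.65967381 0.13243707 0.06078509] [-0.35918297 -0.41453739  0.15960977] 0.14834624941062097 0.435910183477767
```

View pics/w3c.png

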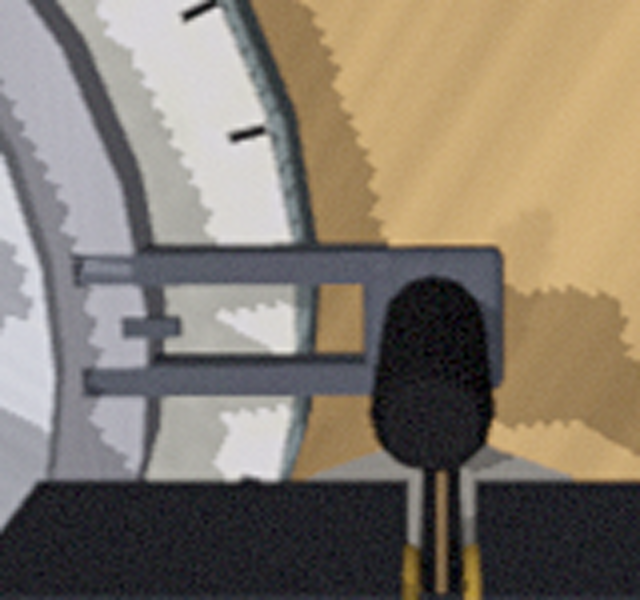

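```bash
python3 - <<'E'
from h import *
w=load('w3.png'); w2=load('w2.png')
# fit mark bearing about chuck centre using ticks: image-only, plane z=.02
f=lambda x,y,z:ray(w,210+x/4-.375,120+y/4-.375,z)[:2]
f2=lambda x,y,z:ray(w2,170+x/3-.33,60+y/3-.33,z)[:2]
# tick outer ends in w2: short ticks at r~.1165 mid
T=[f2(288,299,.02)]+[f2(*p,.02) for p in((276,202),(224,110),(154,24))]; rad=[.111,.1157,.1157,.1157]
from scipy.optimize import least_squares
def res(q):
    return np.concatenate([np.array(q[:2])+r*np.array([np.cos(q[2]+i*np.pi/18),np.sin(q[2]+i*np.pi/18)])-t for i,(t,r) in enumerate(zip(T,rad))])
s=least_squares(res,[.5252,.0698,.63]); print(s.x,(s.fun*1000).round(1)); C=s.x[:2]
for g,L in((f2,[('ptr2',235,425),('win2',365,420),('ptr2in',215,425)]),(f,[('ptr',150,326),('win',340,320),('foot',432,250)])):
  for n,x,y in L:
    for z in(.03,.034,.037):
      d=g(x,y,z)-C; print(n,z,np.hypot(*d).round(4),np.arctan2(d[1],d[0]).round(4))
m=proj(w,[*T[0],.02]); print('mark in crop',(m-[210,120]+.375)*4)
E
```

```text
[0.52752302 0.07324268 0.62303311] [-0.   0.  -0.2  0.1 -0.  -0.1  0.2 -0.1]
ptr2 0.03 0.0976 0.397
ptr2 0.034 0.0985 0.4093
ptr2 0.037 0.0993 0.4184
win2 0.03 0.1248 0.4057
win2 0.034 0.1251 0.4152
win2 0.037 0.1255 0.4222
ptr2in 0.03 0.0934 0.397
ptr2in 0.034 0.0945 0.4098
ptr2in 0.037 0.0953 0.4193
ptr 0.03 0.0971 0.5471
ptr 0.034 0.0981 0.5595
ptr 0.037 0.0988 0.5686
win 0.03 0.1269 0.555
win 0.034 0.1273 0.5643
win 0.037 0.1275 0.5713
foot 0.03 0.1419 0.6336
foot 0.034 0.142 0.6403
foot 0.037 0.1421 0.6453
mark in crop [243.67424152 258.8149492 ]
```

drive_tool --pt "1 -0.6 1.2 0 0.009" --pt "1 -0.6 1.2 0 0.009" --pt "1 -0.6 1.2 0 0.009" --pt "1 -0.6 1.2 0 0.009" --pt "1 -0.6 1.2 0 0.009" --pt "1 -0.5 1.2 0 0.009" --pt "1 0 0 0 0" --pt "1 0 0 0 0" --pt "1 0 0 0 0"

```text
clock: 7.72
position: [0.6562, 0.1391, 0.0608]
ee_rot: [-1.463, -2.78, -0.001]
force: [1.9, -1.1, 0.8]
width: 0.004
gripper_force: 0.9
```

```bash
python3 - <<'E'
from h import *
o=observe(); print(o['position'],o['force'])
d,w=snap('wrist','w4.png'); im=cv2.imread('pics/w4.png')
cv2.imwrite('pics/w4c.png',cv2.resize(im[120:270,210:370],None,fx=4,fy=4,interpolation=cv2.INTER_CUBIC))
m=proj(w,[.5275+.111*np.cos(.623),.0732+.111*np.sin(.623),.02]); print('mark in crop',(m-[210,120]+.375)*4)
E
```

```text
[0.65624099 0.13914499 0.0608094 ] [ 1.90180853 -1.11702198  0.83821995]
mark in crop [248.05597975 292.83413077]
```

View pics/w4c.png

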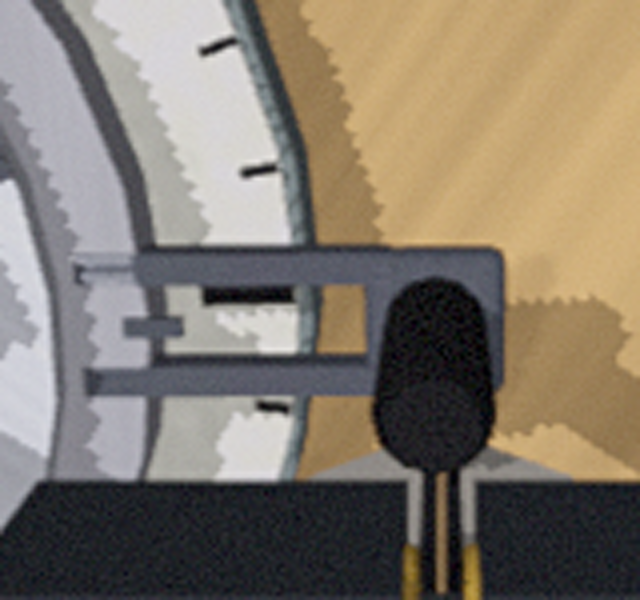

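```bash
python3 - <<'E'
from h import *
w=load('w4.png'); C=np.array([.5275,.0732])
f=lambda x,y,z:ray(w,210+x/4-.375,120+y/4-.375,z)[:2]-C
for n,x,y in [('mark',248,296),('ptr',152,327),('win',340,320),('foot far',440,248),('foot near?',440,385)]:
    for z in(.02,.03,.034,.037): d=f(x,y,z); print(n,z,np.hypot(*d).round(4),np.arctan2(d[1],d[0]).round(4))
# rail corner: where rail meets ring; post top far edge
for z in (.076,): d=f(436,278+55,z); print('posttop~',np.hypot(*d),np.arctan2(d[1],d[0]))
d=f(433,415,.076);print('posttop bottom circle',np.hypot(*d),np.arctan2(d[1],d[0]))
o=observe(); d=o['position'][:2]-C; print(np.hypot(*d),np.arctan2(d[1],d[0]))
E
```

```text
mark 0.02 0.111 0.6182
mark 0.03 0.1126 0.6426
mark 0.034 0.1133 0.6522
mark 0.037 0.1138 0.6593
ptr 0.02 0.0949 0.565
ptr 0.03 0.0973 0.5972
ptr 0.034 0.0982 0.6096
ptr 0.037 0.099 0.6188
win 0.02 0.126 0.5836
win 0.03 0.1268 0.6073
win 0.034 0.1271 0.6167
win 0.037 0.1274 0.6237
foot far 0.02 0.1428 0.6711
foot far 0.03 0.1429 0.6877
foot far 0.034 0.143 0.6943
foot far 0.037 0.1431 0.6992
foot near? 0.02 0.1431 0.5063
foot near? 0.03 0.1428 0.5311
foot near? 0.034 0.1427 0.5411
foot near? 0.037 0.1426 0.5485
posttop~ 0.14250980741308608 0.6918685227932238
posttop bottom circle 0.14158096663603803 0.6190340717292173
0.14457257812138194 0.47326246868705973
```

drive_tool --pt "1 1 -2 0 0" --pt "1 3 -6 0 0" --pt "1 3.5 -7 0 0" --pt "1 3.5 -7 0 0" --pt "1 0 0 25 0" --pt "1 0 0 25 0" --pt "1 0 0 25 0" --pt "1 0 0 25 0" --pt "1 0 0 25 0" --pt "1 0 0 25 0"

```text
clock: 8.6
position: [0.6674, 0.1156, 0.212]
ee_rot: [-1.465, -2.779, 0.001]
force: [0.6, -0.2, -0.7]
width: 0.003
gripper_force: 0.0
```

drive_tool --pt "1 -8.9 -12.3 0 -0.1035" --pt "1 -8.9 -12.3 0 -0.1035" --pt "1 -8.9 -12.3 0 -0.1035" --pt "1 -8.9 -12.3 0 -0.1035" --pt "1 -8.9 -12.3 0 -0.1035" --pt "1 -8.9 -12.3 0 -0.1035" --pt "1 -8.9 -12.3 0 -0.1035" --pt "1 -8.9 -12.3 0 -0.1035" --pt "1 -8.9 -12.3 0 -0.1035" --pt "1 -8.9 -12.3 0 -0.1035" --pt "1 -8.9 -12.3 0 -0.1035" --pt "1 -8.9 -12.3 0 -0.1035" --pt "1 -8.9 -12.3 0 -0.1035" --pt "1 -8.9 -12.3 0 -0.1035" --pt "1 -8.9 -12.3 0 -0.1035" --pt "1 -8.9 -12.3 0 -0.1035" --pt "1 -8.9 -12.3 0 -0.1035" --pt "1 -8.9 -12.3 0 -0.1035" --pt "1 -8.9 -12.3 0 -0.1035" --pt "1 -8.9 -12.3 0 -0.1035"

```text
clock: 10.27
position: [0.4887, -0.1305, 0.2109]
ee_rot: [-3.138, -0.152, -0.0]
force: [-0.0, -0.5, -0.3]
width: 0.002
gripper_force: 0.0
```

drive_tool --pt "1 0 0 0 0" --pt "1 0 0 0 0"

```text
clock: 10.43
position: [0.4891, -0.13, 0.2109]
ee_rot: [-3.137, -0.161, -0.0]
force: [0.3, 1.2, -0.2]
width: 0.002
gripper_force: 0.0
```

```bash
python3 - <<'E'
from h import *
o=observe(); print(o['position'],o['force'],R.from_rotvec(o['ee_rot']).as_matrix()[:,0])
d,w=snap('wrist','w5.png')
for P in [(.5275,.0732,.018),(.5285,-.069,.035),(.5344,-.1264,.062)]: print(proj(w,P))
E
```

```text
[ 0.48909476 -0.13004472  0.21094495] [ 0.30855559  1.16712474 -0.1505349 ] [9.94719275e-01 1.02632803e-01 2.67672210e-04]
[137.53326298 120.33110217]
[265.85990563 134.39209493]
[321.12291824 136.82099912]
```

View pics/w5.png

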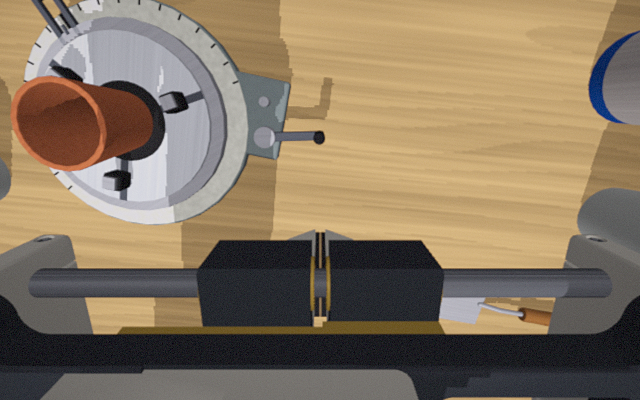

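```bash
python3 - <<'E'
from h import *
w=load('w5.png'); p=observe()['position'][:2]; C=np.array([.5275,.0732])
q=ray(w,319,136.5,.062)[:2]
for z in (.03,.035,.04):
    v=ray(w,264,138,z)[:2]; d=q-v; print(z,v,np.hypot(*(v-C)),np.hypot(*d),np.arctan2(d[1],d[0]), np.arctan2(*(v-C)[::-1]))
v=ray(w,264,138,.035)[:2]; d=q-v; a0=np.arctan2(d[1],d[0]); print(q)
last=p
for a in np.arange(a0,a0+1.5,.1):
    r=np.array([np.cos(a),np.sin(a)]);t=np.array([-r[1],r[0]]); x=v+.060*r-.0155*t
    print(round(a,3),((x-last)*1000).round(1),x.round(4)); last=x
E
```

```text
0.03 [ 0.52400904 -0.06643714] 0.13968077452580854 0.05883971486989297 -1.391652828884982 -1.5957913427615242
0.035 [ 0.52457542 -0.0672646 ] 0.1404950452173845 0.05792602772515188 -1.398728641264647 -1.5916141037135647
0.04 [ 0.52514179 -0.06809206] 0.1413117391753114 0.05701533363640866 -1.4060308700201831 -1.5874850769953344
[ 0.5344935  -0.12433523]
-1.399 [30.   0.2] [ 0.5196 -0.129 ]
-1.299 [ 6.2 -0.2] [ 0.5258 -0.1292]
-1.199 [6.2 0.4] [ 0.5319 -0.1288]
-1.099 [6.1 1. ] [ 0.5381 -0.1278]
-0.999 [6.  1.6] [ 0.544  -0.1261]
-0.899 [5.8 2.2] [ 0.5498 -0.1239]
-0.799 [5.5 2.8] [ 0.5553 -0.1211]
-0.699 [5.2 3.3] [ 0.5605 -0.1177]
-0.599 [4.9 3.8] [ 0.5654 -0.1139]
-0.499 [4.5 4.3] [ 0.5699 -0.1096]
-0.399 [4.  4.7] [ 0.5739 -0.1048]
-0.299 [3.5 5.1] [ 0.5774 -0.0997]
-0.199 [3.  5.4] [ 0.5803 -0.0943]
-0.099 [2.4 5.7] [ 0.5828 -0.0886]
0.001 [1.8 5.9] [ 0.5846 -0.0827]
```

drive_tool --pt "1 0 0 -24 0" --pt "1 0 0 -24 0" --pt "1 0 0 -24 0" --pt "1 0 0 -24 0" --pt "1 0 0 -24 0" --pt "1 0 0 -20 0" --pt "1 0 0 -15 0" --pt "1 0 0 -11 0" --pt "1 0 0 0 0" --pt "1 5 0 0 0" --pt "1 5 0 0 0" --pt "1 5 0 0 0" --pt "1 5 0 0 0" --pt "1 5 0 0 0.05" --pt "1 5 0 0 0.05" --pt "1 3.1 -0.1 0 0.05" --pt "1 3.1 -0.1 0 0.05"

```text
clock: 11.9
position: [0.5259, -0.1296, 0.0452]
ee_rot: [3.105, 0.478, -0.0]
force: [-2.7, -0.2, 2.0]
width: 0.005
gripper_force: 1.4
```

drive_tool --pt "1 3.1 0.2 0 0.05" --pt "1 3.1 0.2 0 0.05" --pt "1 3.1 0.5 0 0.05" --pt "1 3 0.5 0 0.05" --pt "1 3 0.8 0 0.05" --pt "1 3 0.8 0 0.05" --pt "1 2.9 1.1 0 0.05" --pt "1 2.9 1.1 0 0.05" --pt "1 2.8 1.4 0 0.05" --pt "1 2.7 1.4 0 0.05" --pt "1 2.6 1.6 0 0.05" --pt "1 2.6 1.7 0 0.05" --pt "1 2.5 1.9 0 0.05" --pt "1 2.4 1.9 0 0.05" --pt "1 2.3 2.1 0 0.05" --pt "1 2.2 2.2 0 0.05"

```text
clock: 13.23
position: [0.5705, -0.1111, 0.0454]
ee_rot: [2.673, 1.647, 0.0]
force: [-0.2, -3.2, -0.7]
width: 0.005
gripper_force: 1.4
```

drive_tool --pt "1 2 2.3 0 0.05" --pt "1 2 2.4 0 0.05" --pt "1 1.8 2.5 0 0.05" --pt "1 0 0 0 0"

```text
clock: 13.57
position: [0.5767, -0.1033, 0.0454]
ee_rot: [2.542, 1.844, 0.001]
force: [0.8, -2.1, 1.2]
width: 0.004
gripper_force: 0.8
```

```bash
python3 - <<'E'
from h import *
o=observe(); print(o['position'],o['force'])
d,w=snap('wrist','w6.png'); im=cv2.imread('pics/w6.png')
cv2.imwrite('pics/w6c.png',cv2.resize(im[100:270,190:390],None,fx=3,fy=3))
E
```

```text
[ 0.57671278 -0.1032558   0.04539164] [ 0.75508865 -2.07879099  1.15153547]
```

View pics/w6c.png

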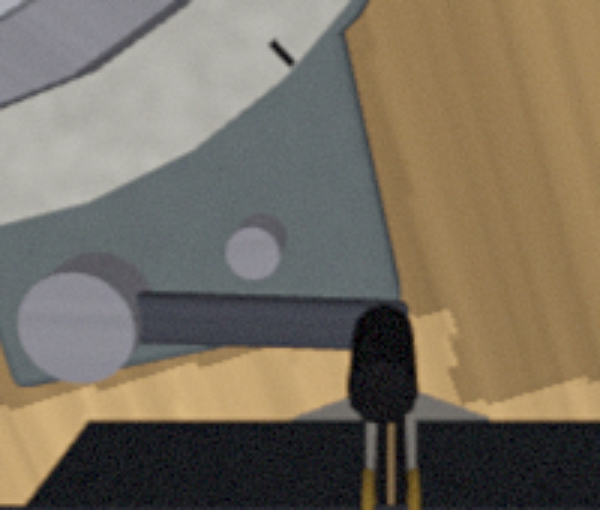

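drive_tool --pt "1 1.4 2.2 0 0.03" --pt "1 1.3 2.3 0 0.03" --pt "1 1.1 2.3 0 0.03" --pt "1 0 0 0 0"

```text
clock: 13.95
position: [0.5798, -0.0954, 0.0449]
ee_rot: [2.457, 1.958, 0.001]
force: [-0.1, -2.4, 0.5]
width: 0.007
gripper_force: 0.8
```

drive_tool --pt "1 0.4 1 0 0.02" --pt "1 0.4 1 0 0.02" --pt "1 0 0 0 0"

```text
clock: 14.2
position: [0.5804, -0.0938, 0.0448]
ee_rot: [2.418, 2.005, 0.0]
force: [0.4, -2.4, 0.8]
width: 0.004
gripper_force: 1.1
```

drive_tool --pt "1 0.3 1 0 0.015" --pt "1 0.2 1 0 0.015" --pt "1 0 0 0 0"

```text
clock: 14.45
position: [0.5807, -0.0934, 0.0448]
ee_rot: [2.388, 2.039, -0.001]
force: [1.2, -5.9, -0.7]
width: 0.008
gripper_force: 2.9
```

drive_tool --pt "1 0.2 1 0 0.015" --pt "1 0.2 1 0 0" --pt "1 0 0 0 0"

```text
clock: 14.7
position: [0.5809, -0.0932, 0.0449]
ee_rot: [2.374, 2.053, -0.003]
force: [0.4, -10.5, 0.2]
width: 0.003
gripper_force: 4.9
```

```bash
python3 - <<'E'
from h import *
o=observe(); print(o['position'],o['force'])
d,w=snap('wrist','w7.png'); im=cv2.imread('pics/w7.png')
cv2.imwrite('pics/w7c.png',cv2.resize(im[100:270,190:390],None,fx=3,fy=3))
E
```

```text
[ 0.58092487 -0.09316702  0.04489026] [  0.36109126 -10.47103295   0.18982904]
```

View pics/w7c.png

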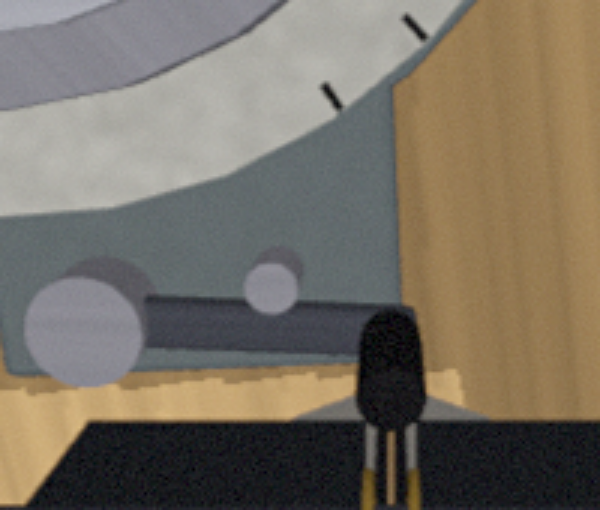

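drive_tool --pt "1 0 -3 0 0" --pt "1 1 -7 0 0" --pt "1 1 -8 0 0" --pt "1 1 -8 0 0" --pt "1 0 0 20 0" --pt "1 0 0 25 0" --pt "1 0 0 25 0" --pt "1 0 0 25 0" --pt "1 0 0 25 0" --pt "1 0 0 25 0" --pt "1 0 0 20 0" --pt "1 -15 -25 0 0" --pt "1 -15 -25 0 0" --pt "1 -15 -25 0 0" --pt "1 -15 -25 0 0" --pt "1 0 0 0 0" --pt "1 0 0 0 0" --pt "1 0 0 0 0" --pt "1 0 0 0 0"

```text
clock: 16.33
position: [0.5247, -0.2149, 0.2096]
ee_rot: [-2.373, -2.059, -0.001]
force: [0.3, 0.8, 0.2]
width: 0.005
gripper_force: 0.0
```

```bash
python3 - <<'E'
from h import *
o=observe(); print(o['position'],o['force'],o['clock'])
d,w=snap('top','top2.png'); g=cv2.cvtColor(d['image'],cv2.COLOR_RGB2GRAY); C=np.array([.5275,.0732])
for n,P in [('lever',[*(C+.142*np.array([np.cos(.62),np.sin(.62)])),.07]),('lock',[.582,-.078,.055])]:
    u=proj(w,P).round().astype(int); s=g[u[1]-7:u[1]+8,u[0]-7:u[0]+8]; y,x=np.where(s<45)
    if len(x): p=ray(w,x.mean()+u[0]-7,y.mean()+u[1]-7,P[2])[:2]; e=p-C; print(n,len(x),p,np.hypot(*e),np.arctan2(e[1],e[0]))
    else: print(n,u,s.min())
E
```

```text
[ 0.52473301 -0.2148959   0.2096199 ] [0.25579039 0.79072053 0.22126362] 16.3333
lever 37 [0.63879602 0.14842438] 0.13433358597292414 0.5943640060037215
lock 25 [ 0.57615295 -0.07793046] 0.1587687788915411 -1.2593465108551998
```

```bash
python3 -c "
from cell import arm; print(arm.sign_off())"
```

```text
the job is handed in; nothing more can be done
None
```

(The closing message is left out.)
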